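Pin the spring jig and hold it at the mark

TASK

Take the clevis pin out of its wooden block and drop it fully home through the hole of the spring jig, so that it couples the drawbar to the sprung carriage, and let go of it. Then pull the drawbar by its bow handle until the carriage's pointer stands opposite the blade of the small rider on the scale, and keep holding it there by the handle against the spring: the program finishes while still holding. Leave the tin, the bolt and the spanner where they are.

Things in the scene. Friction and masses are not known exactly. Their poses are not given: they have to be found in the camera images.
- jig: Fixed spring test jig: dark steel base plate 380 x 100 x 12 mm carrying a sprung carriage and a drawbar in one line. Origin on the underside, below the pin hole at rest. x runs from the bow handle towards the spring tube, so -x is the pull direction; z up. Scale bar along y = -43 mm, top at z = 28 mm. Only the bow handle and the inserted pin stand higher than 58 mm.
- jig_hole (a point): Mouth of the pin hole at rest, 54 mm above the bench, axes as the jig's, fixed. At home the upright 13 mm round holes of the upper clevis plate (z 46 to 54 mm), the carriage's tongue (34 to 44) and the lower clevis plate (24 to 32) are in line; free space below to z = 12 mm.
- clevis_hole (a point): The same mouth, centre of the hole in the top face of the upper clevis plate (44 x 36 mm); it moves with the drawbar.
- pull_handle (a point): Middle of the drawbar's bow handle: level round steel bar 14 mm thick lying across the jig (along its y), 66 mm clear between its uprights, centre 90 mm above the bench and 110 mm on the -x side of the hole; under it 36 mm free down to the cross head (top at z = 47 mm). Moves with the drawbar.
- drawbar: The drawbar with clevis and bow handle, 136 mm long, 96 mm wide at the handle. Axes as the jig's; origin at the jig's origin when home. Slides along the jig's -x, 0 (home, stop) to 75 mm; no spring, about 1 N of friction. It does not move the carriage until the pin joins them.
- carriage: Sprung carriage: tongue with hole, block with pointer, rod into the spring tube. Axes as the jig's; origin at the jig's origin when home. Slides along the jig's -x, 0 to 75 mm; its spring pulls it home with 3.6 N plus 180 N per m of travel (9 to 14 N at the mark). Pinned, it follows the drawbar, lagging by up to 4 mm (play in the holes).
- pointer (a point): Tip of the carriage's pointer, a 3 mm wide finger over the scale bar, on the jig's -y side, 37 mm above the bench. At rest 45 mm on the +x side of the hole. Moves with the carriage.
- mark (a point): Top of the upright blade (3 mm wide, 18 mm high) of the small dark steel rider that is clamped on the scale bar; at rest it is 30 to 60 mm from the pointer in the direction of pull, and differs each time. The pointer is opposite the mark when both have the same place along the jig's x. Fixed.
- rider: The dark steel rider, 10 x 19 mm, fixed on the scale bar; origin on the bar's top face, axes as the jig's.
- pin_block: Fixed wooden block 50 x 50 x 45 mm in which the pin waits; origin at the centre of its underside. Its upright 13 mm hole is in the middle, 42 mm deep.
- pin: Loose steel clevis pin, about 60 g, 77 mm long, upright in the block. Origin at its lower tip, z up along the pin: shank 10 mm thick to 38 mm (last 6 mm tapered to 5 mm at the tip), flange 20 mm across from 38 to 43 mm, round grip stem 14 mm thick from 43 to 77 mm. At the start its tip is 7 mm above the bench, the flange on the block.
- pin_flange (a point): Underside of the pin's flange, on its axis; fully home, it lies on the upper clevis plate.
- steel_tin: Bystander: open stainless tin, 67 mm across, 39 mm high; origin under its centre.
- bolt: Bystander: M16 bolt lying down, 27 x 85 x 24 mm; origin under its centre.
- spanner: Bystander: combination spanner lying flat, 27 x 163 x 8 mm; origin under its centre.

How it is judged:
By the outcome, as a careful person would: the job done as asked, in the order asked, and still so for the second after the job is handed in, while the arm keeps its last pose, push and grip.
It also fails if it takes over 61 s, if anything falls off the work surface, if the arm or the gripper's body presses on something with over 40 N, if the wrist force passes 120 N, or if a joint passes its speed limit or range.

ROBOT

A 7-joint arm with a two-finger parallel gripper is mounted at the origin on a cart in front of the work surface, level with it; the furniture and walls round the work are solid. World frame = base frame: x ahead of the robot, y to its left, z up, the work surface at z = 0. Lengths are in m, angles in rad, forces in N, time in s.
With the tool pointing down it reaches from about 0.35 to 0.9 m from the base axis. Payload 8.1 kg.
Tool frame: the origin (TCP) lies at the centre of the arm's flange, where the gripper is bolted on; the fingertips stand 178 mm ahead of it and the grasp point (between the pads) lies 159 mm ahead of it; z points along the fingers, y is the line along which they close (so a half turn about z gives the same grasp; the last joint's range is limited). The gripper opens to 92 mm and grips with 3 to 60 N. Pads are 19 mm wide; open, the fingers measure 130 mm over their backs; the gripper's body (75 mm by 190 mm) begins 47 mm behind the grasp point.
Start: joints at [1.127, 0.434, 0.025, 1.573, -0.012, 1.134, -0.075], TCP at [0.209, -0.589, 0.405] pointing down, gripper open.
Joint ranges: [-2.62, 2.62], [-0.44, 2.09], [-1.27, 1.32], [0.08, 2.57], [-1.32, 4.46], [0.12, 2], [-2.74, 2.74]. Speed limits (rad/s): [2.22, 2.22, 3.01, 3.01, 3.14, 3.14, 3.14].

INTERFACE

Orientations are given as a rotation vector (axis times angle).
In Python, from cell import arm gives the robot as it stands. The module is installed in compiled form; this text tells all that it offers.
- The arm moves only by the shell command python3 -m inch 'ROWS' [FORCE]. ROWS is text: rows parted by semicolons, each of 5 numbers parted by spaces: the shift along the tool's x, y, z in m, then the turn about the tool's z in rad, then the finger opening in m, from 0 to 0.0918. In form: x y z roll fingers; .... A call has 1 to 5 rows; each row is the pose to reach, as a shift and turn from the pose commanded when the call began, along the tool's axes at that moment; what a row does not reach only later rows make up. A row lasts 1/10 s, in which the tool goes at most 50 mm and 8.59 degrees, less where a joint would pass 70% of its speed; a pose out of reach is approached as far as the arm can. A call with a gripper value outside its range is refused whole. The fingers move at their own pace and stop on an object; FORCE is the grip in N (left out, the last holds). Time passes only in rows, so rows that repeat a pose let the fingers close. It gives the time, the measured TCP pose, the force, the opening and the grip force at its end, in the units of the state.
- arm.observe(): the state, without advancing time (a new reading comes with each control period).
- arm.get_image(name): name is "side" or "top" or "wrist"; returns the picture (480x640x3 uint8, red, green, blue); there is no depth.
- arm.get_calibration(name): a dict with "intrinsics" (3x3 intrinsics, pixels), "pose" (4x4, takes a point from camera to world coordinates). Camera axes: x right, y up, looking along -z (the intrinsics and any distortion apply to the point x, -y, -z); pixel columns grow to the right and rows downward; lengths in m; the calibration is good to about 2 mm. A picture is of the moment at which its call begins: read the wrist's pose just before it. get_calibration takes no time and is no camera call; for the wrist camera it gives the pose at the moment of the call.
- arm.sign_off(): hands the job in; it is judged then, once.
Trained networks look in the newest picture that a camera, given by its name, has taken for a name from the list of things; names that differ only in an ending like _2 or _b are one class to them, and where a whole thing is asked for, a point or a joint stands for the part that bears it (a point fixed in the world has none). Each returns a list of dicts, best first, with "conf" (0 to 1); they miss things now and then, are a little off and sometimes report something else, mostly with a low value. They report only what shows in the picture. A call takes as long as a camera call.
- arm.look_for(camera, query): "point" ([row, column] in pixels, amid what is visible of it).
- arm.silhouettes(camera, query): "region" (480x640 bool, what is visible of it) and "point" ([row, column] in pixels, amid what is visible of it).
- arm.place_of(camera, query): "point" ([row, column] in pixels: a listed point, or the origin of a listed thing).
The state is a dict: "clock": time; "joints": joint angles; "dq": joint speeds; "joint_efforts": joint torques, N m; "position": TCP position; "ee_rot": TCP orientation; "force": force on the tool from outside, world axes, zero at the start; "ft_torque": the same for the moment, N m; "width": opening from 0.0 (shut) to 1.0 (fully open); "gripper_force": force on a finger pad.
Only numpy, scipy, OpenCV 4.12 (cv2) and the standard library are available. Lean on these libraries where they do the work, as an engineer would, in place of code of your own. Each camera call takes 0.05 s, during which the arm holds its last target. There are 200 camera calls.

## Working session

There is one attempt and no reset: what is moved stays moved. The work goes in short steps, Python scripts to look and compute and a shell command to move; the robot and the scene stay as the last step left them, time stands still between calls to the robot, and variables do not carry over. Pictures are saved under pics/ and viewed, at most 10 in all, crops included, and the job is handed in when it is done.

```bash
mkdir -p pics
cat > h.py <<'E'
import numpy as np, cv2
from scipy.spatial.transform import Rotation as R
from cell import arm
def ray(cal,pt):
    K=np.array(cal["intrinsics"]);T=np.array(cal["pose"])
    r,c=pt
    d=np.array([(c-K[0,2])/K[0,0],-(r-K[1,2])/K[1,1],-1.0])
    d=T[:3,:3]@d; return T[:3,3],d/np.linalg.norm(d)
def onz(cal,pt,z):
    o,d=ray(cal,pt); return o+d*(z-o[2])/d[2]
def tri(rays):
    A=0;b=0
    for o,d in rays:
        P=np.eye(3)-np.outer(d,d);A=A+P;b=b+P@o
    x=np.linalg.solve(A,b)
    return x,max(np.linalg.norm((np.eye(3)-np.outer(d,d))@(x-o)) for o,d in rays)
def proj(cal,p):
    K=np.array(cal["intrinsics"]);T=np.array(cal["pose"])
    q=T[:3,:3].T@(np.array(p)-T[:3,3]); q=np.array([q[0],-q[1],-q[2]]);u=K@q;return u[1]/u[2],u[0]/u[2]
def save(im,n): cv2.imwrite("pics/"+n,cv2.cvtColor(im,cv2.COLOR_RGB2BGR))
E
python3 - <<'E'
from h import *
np.set_printoptions(precision=4,suppress=True)
s=arm.observe();print(s)
ims={}
for c in("side","top","wrist"):
    ims[c]=arm.get_image(c)
    cal=arm.get_calibration(c);print(c,{k:v for k,v in cal.items() if k not in("pose","intrinsics")},np.array(cal["pose"])[:3,3],np.array(cal["intrinsics"])[0])
names=["jig_hole","clevis_hole","pull_handle","pointer","mark","pin_flange","pin","pin_block","jig","rider","carriage","steel_tin","bolt","spanner"]
for n in names:
    rs=[]
    for c in("side","top"):
        r=arm.place_of(c,n)
        if r:
            print(n,c,[(np.round(q["point"]),round(q["conf"],2)) for q in r[:2]]);rs.append(ray(arm.get_calibration(c),r[0]["point"]))
    if len(rs)==2:print("   ",*tri(rs))
save(np.vstack([cv2.resize(ims["side"],(400,300)),cv2.resize(ims["wrist"],(400,300))]),"a.png");save(ims["top"],"top.png")
E
```

```text
{'clock': 0.0, 'joints': array([ 1.1274,  0.4352,  0.025 ,  1.5741, -0.0116,  1.134 , -0.0751]), 'dq': array([ 0.0011, -0.0012,  0.0004, -0.0016,  0.0004,  0.0008,  0.0009]), 'joint_efforts': array([ -0.0006, -66.7855,   0.985 , -31.4472,  -0.0603,   0.043 ,
         0.0001]), 'position': array([ 0.2088, -0.5889,  0.404 ]), 'ee_rot': array([-3.0947, -0.5324,  0.0007]), 'force': array([-0.3315, -0.3308,  0.2377]), 'ft_torque': array([-0.0153, -0.0399, -0.0346]), 'gripper_force': 0.0, 'width': 0.9965891399713912}
side {} [0.1181 0.7371 0.6339] [452.0723   0.     313.471 ]
top {} [0.2242 0.1057 1.3214] [562.7286   0.     305.337 ]
wrist {} [ 0.2743 -0.5659  0.3844] [379.8699   0.     311.9753]
jig_hole side [(array([221., 270.]), 0.73), (array([227., 276.]), 0.69)]
jig_hole top [(array([198., 318.]), 0.75), (array([198., 161.]), 0.52)]
    [0.5726 0.0814 0.061 ] 0.005529375737721893
clevis_hole side [(array([224., 273.]), 0.8), (array([225., 300.]), 0.62)]
clevis_hole top [(array([196., 317.]), 0.61)]
    [0.5731 0.0793 0.0535] 0.0009998029164626143
pull_handle side [(array([235., 235.]
[... 865 characters left out ...]
 [(array([247., 276.]), 0.88), (array([237., 298.]), 0.74)]
jig top [(array([206., 319.]), 0.83)]
    [ 0.5694  0.0742 -0.0147] 0.0022045723585517253
rider top [(array([219., 319.]), 0.58)]
carriage side [(array([243., 275.]), 0.93)]
carriage top [(array([204., 318.]), 0.97)]
    [ 0.5713  0.076  -0.0019] 0.0021306196031690766
steel_tin side [(array([181., 350.]), 0.89)]
steel_tin top [(array([220., 454.]), 0.83)]
    [ 0.5384 -0.2537 -0.0051] 0.0012811686676007547
bolt side [(array([344., 291.]), 0.97), (array([241., 274.]), 0.57)]
bolt top [(array([273., 220.]), 0.5)]
    [ 0.3966  0.3059 -0.0009] 0.0004555307510562737
spanner side [(array([247., 372.]), 0.55), (array([249., 274.]), 0.52)]
```

View pics/top.png

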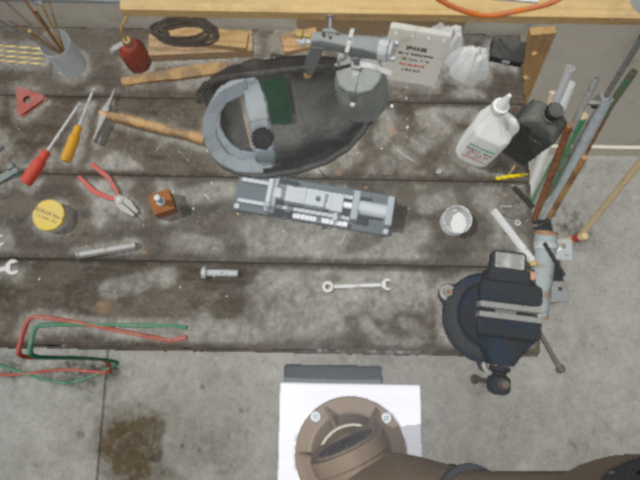

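View pics/a.png

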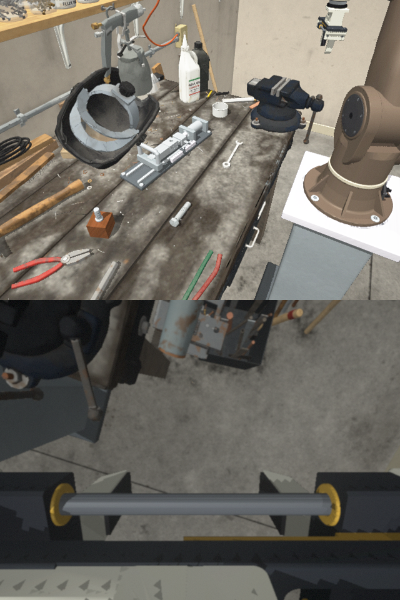

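The top view shows the jig in the middle, with the handle at (187,273), the hole at (197,317) and the scale side facing the robot. The pin block is at (203,162), the tin at (220,455), the bolt at (272,220) and the spanner at (286,356). The side view agrees. The wrist camera sees only the vise and the floor. Next I go up and over the vise to look at the jig from the wrist.

```bash
python3 -m inch '0 0 -.05 0 .09; 0 0 -.1 0 .09; .0325 -.0375 -.1 0 .09; .065 -.075 -.1 0 .09; .0975 -.1125 -.1 0 .09' 
python3 -m inch '.0325 -.0375 0 0 .09; .065 -.075 0 0 .09; .0975 -.1125 0 0 .09; .13 -.15 0 0 .09; .1625 -.1875 0 0 .09'
python3 -m inch '.0325 -.0375 0 0 .09; .065 -.075 0 0 .09; .0975 -.1125 0 0 .09; .13 -.15 0 0 .09; .1625 -.1875 0 0 .09'
python3 -m inch '.0325 -.0375 .01 .13 .09; .065 -.075 .03 .26 .09; .065 -.075 .05 .38 .09; .065 -.075 .05 .5 .09;  .065 -.075 .05 .5 .09'
cat > see.py <<'E'
from h import *
import sys
np.set_printoptions(precision=4,suppress=True)
def see(names,f,cams=("wrist",)):
    s=arm.observe();print(s["position"],s["ee_rot"],s["clock"],s["force"])
    for c in cams:
        cal=arm.get_calibration(c);im=arm.get_image(c)
        for n,z in names:
            for q in arm.place_of(c,n)[:2]:
                print(c,n,np.round(q["point"],1),round(q["conf"],2),onz(cal,q["point"],z))
                cv2.circle(im,(int(q["point"][1]),int(q["point"][0])),2,(255,0,0),-1)
        save(im,f+"_"+c+".png")
E
python3 - <<'E'
from see import *
see([("clevis_hole",.054),("pull_handle",.09),("pointer",.037),("mark",.046),("rider",.028),("jig",0)],"b")
E
```

```text
clock: 2.05
position: [0.2636, -0.4489, 0.5051]
ee_rot: [3.095, 0.532, 0.001]
force: [1.1, 0.3, 0.2]
width: 0.98
gripper_force: 0.0
clock: 2.55
position: [0.3538, -0.2174, 0.505]
ee_rot: [3.095, 0.532, 0.001]
force: [1.0, -0.2, -0.0]
width: 0.98
gripper_force: 0.0
clock: 3.05
position: [0.4443, 0.0135, 0.5051]
ee_rot: [3.096, 0.532, 0.002]
force: [1.2, -1.6, 0.1]
width: 0.985
gripper_force: 0.0
clock: 3.55
position: [0.4803, 0.1046, 0.454]
ee_rot: [3.131, -0.25, -0.002]
force: [-0.8, -1.6, -0.1]
width: 0.98
gripper_force: 0.0
[0.4803 0.1046 0.454 ] [ 3.1313 -0.2504 -0.0024] 3.55 [-0.7653 -1.5699 -0.0756]
wrist clevis_hole [107.4 327.1] 0.61 [0.5718 0.0754 0.054 ]
wrist pull_handle [105.5 196.6] 0.71 [0.589  0.1876 0.09  ]
wrist pointer [151.1 366.1] 0.96 [0.5247 0.0416 0.037 ]
wrist mark [168.6 331.1] 0.78 [0.5137 0.0798 0.046 ]
wrist mark [113.3 322.1] 0.22 [0.5677 0.0807 0.046 ]
wrist rider [154.2 330.2] 0.71 [0.527  0.0779 0.028 ]
wrist jig [107.7 319.7] 0.57 [0.5761 0.0808 0.    ]
```

View pics/b_wrist.png

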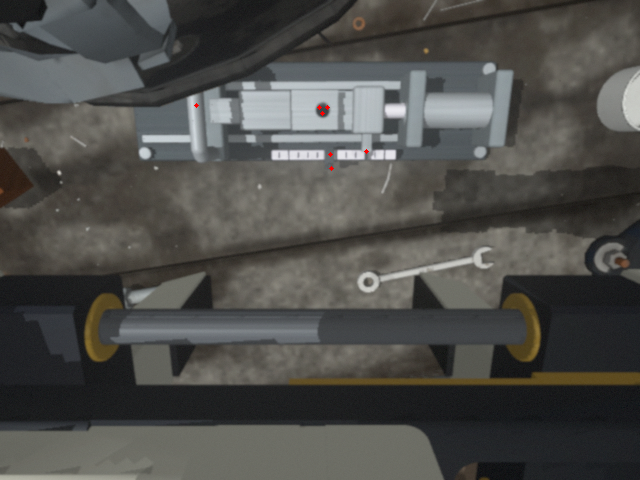

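The wrist view shows the hole at (107,325), the handle at (105,197), the pointer at (151,366) and the rider blade at about (155–168,331). The jig x axis is nearly parallel to tool y. The black rim at the upper left could be high, so I'll check its height while going to the pin.

```bash
python3 - <<'E'
from h import *
np.set_printoptions(precision=3,suppress=True)
w=arm.get_calibration("wrist");t=arm.get_calibration("top");s=arm.get_calibration("side")
for n,(a,b,c) in dict(hole=((107.4,327.1),(196.5,317.5),(224,273)),handle=((105.5,196.6),(187,273),(235,235))).items():
    print(n,tri([ray(w,a),ray(t,b),ray(s,c)]),tri([ray(t,b),ray(s,c)]))
for z in(0,.1,.2,.3):print(z,"rim wrist",onz(w,(104,150),z),onz(w,(75,260),z),"top",onz(t,(175,270),z),onz(t,(160,330),z))
E
python3 -m inch '-.007 -.045 .01 0 .09; -.014 -.09 .02 0 .09; -.021 -.135 .03 0 .09; -.028 -.18 .04 0 .09; -.035 -.225 .05 0 .09'
python3 -m inch '-.005 -.045 .0 0 .09; -.015 -.086 0 0 .09; -.015 -.086 0 0 .09'
python3 - <<'E'
from see import *
see([("pin",.007),("pin_flange",.045),("pin_block",0)],"c")
E
python3 -m inch '.04 0 .04 0 .09;.06 0 .08 0 .09;.06 0 .08 0 .09'
python3 - <<'E'
from see import *
see([("pin",.007),("pin_flange",.045),("pin_block",0)],"d")
E
```

```text
hole (array([0.574, 0.077, 0.051]), np.float64(0.0025619814013513927)) (array([0.573, 0.079, 0.052]), np.float64(4.6382366516421106e-05))
handle (array([0.589, 0.185, 0.088]), np.float64(0.005995628952777914)) (array([0.589, 0.183, 0.086]), np.float64(0.004541063885797419))
0 rim wrist [0.61  0.261 0.   ] [0.62  0.138 0.   ] top [0.64  0.195 0.   ] [0.681 0.048 0.   ]
0.1 rim wrist [0.596 0.223 0.1  ] [0.604 0.127 0.1  ] top [0.608 0.188 0.1  ] [0.646 0.053 0.1  ]
0.2 rim wrist [0.582 0.184 0.2  ] [0.588 0.117 0.2  ] top [0.577 0.181 0.2  ] [0.612 0.057 0.2  ]
0.3 rim wrist [0.568 0.145 0.3  ] [0.571 0.107 0.3  ] top [0.546 0.175 0.3  ] [0.577 0.061 0.3  ]
clock: 4.4
position: [0.4817, 0.3331, 0.4046]
ee_rot: [-3.131, 0.251, -0.001]
force: [1.0, -0.7, -0.5]
width: 0.978
gripper_force: 0.0
clock: 4.7
position: [0.4763, 0.4264, 0.4046]
ee_rot: [-3.129, 0.233, 0.004]
force: [-0.4, -0.2, 0.5]
width: 0.983
gripper_force: 0.0
[0.4763 0.4264 0.4046] [-3.1286  0.2326  0.0038] 4.7 [-0.4026 -0.2185  0.5079]
wrist pin [128.2 284.4] 0.73 [0.5552 0.4433 0.007 ]
wrist pin_flange [127.4 275.2] 0.94 [0.556  0.4483 0.045 ]
wrist pin_block [124.9 281.5] 0.56 [0.5588 0.4461 0.    ]
clock: 5.2
position: [0.5434, 0.4033, 0.3181]
ee_rot: [3.122, -0.261, -0.006]
force: [0.7, -1.1, -1.8]
width: 0.979
gripper_force: 0.0
[0.5434 0.4033 0.3181] [ 3.1219 -0.2612 -0.0063] 5.2 [ 0.686  -1.0743 -1.7815]
wrist pin [217.1 249.9] 0.62 [0.558  0.4474 0.007 ]
wrist pin_flange [231.2 240.6] 0.6 [0.5564 0.4485 0.045 ]
wrist pin_block [216.2 251.7] 0.68 [0.5572 0.4472 0.    ]
```

View pics/d_wrist.png

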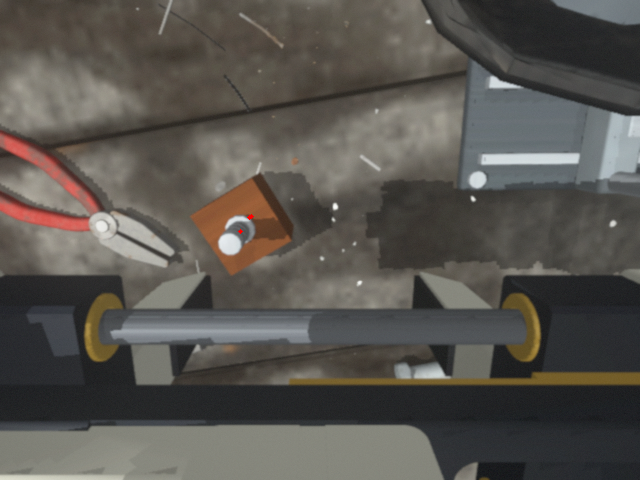

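Pin at (.5565,.4484), confirmed from two views. The rim needs care: it appears to be about 0.2 m high near the handle. I'll look at the side and top crops together.

Run:
```python
from h import *
np.set_printoptions(precision=3,suppress=True)
s=arm.get_image("side")
t=cv2.cvtColor(cv2.imread("pics/top.png"),cv2.COLOR_BGR2RGB)
a=cv2.resize(s[100:300,90:390],(780,520))[:, :]
b=t[40:240,180:410]
save(np.hstack([cv2.resize(s[90:290,90:350],(442,340)),cv2.resize(b,(358,340))]),"e.png")
```

```text
(no output)
```

View pics/e.png

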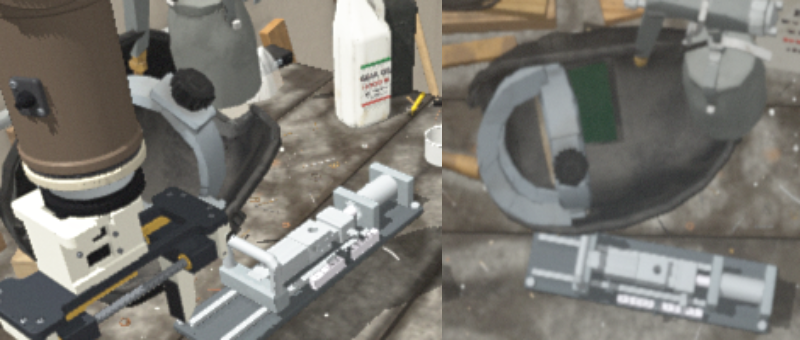

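Run:
```python
from h import *
np.set_printoptions(precision=3,suppress=True)
t=arm.get_calibration("top");s=arm.get_calibration("side");w=arm.get_calibration("wrist")
T=np.array(w["pose"])
# wrist pose at picture b from TCP offset
st=arm.observe();M=np.eye(4);M[:3,:3]=R.from_rotvec(st["ee_rot"]).as_matrix();M[:3,3]=st["position"]
B=np.eye(4);B[:3,:3]=R.from_rotvec([3.1313,-.2504,-.0024]).as_matrix();B[:3,3]=[.4803,.1046,.454]
wb=dict(w);wb["pose"]=B@np.linalg.inv(M)@T
out=[(100,198),(140,204),(163,222),(172,240),(175,270),(170,300),(160,330),(140,360),(115,380)]
a=cv2.imread("pics/a.png")
im=cv2.resize(a[:300],(640,480))
col=[(0,0,255),(0,255,0),(255,0,0),(0,255,255),(255,0,255)]
for h,c in zip((0,.06,.12,.18,.24),col):
    print("h",h)
    for n,cal,P in(("top",t,out),("b",wb,[(103,130),(104,165),(97,200),(75,260),(30,325),(0,355)]),("d",w,[(0,425),(60,470),(85,530),(100,580),(113,640)])):
        print(n,[tuple(np.round(onz(cal,p,h)[:2],3)) for p in P])
    for p in out:
        r,q=proj(s,onz(t,p,h)); cv2.circle(im,(int(q),int(r)),2,c,-1)
cv2.imwrite("pics/f.png",im[80:300,60:420].repeat(2,0).repeat(2,1))
```

```text
h 0
top [(np.float64(0.833), np.float64(0.382)), (np.float64(0.727), np.float64(0.361)), (np.float64(0.669), np.float64(0.314)), (np.float64(0.646), np.float64(0.268)), (np.float64(0.64), np.float64(0.195)), (np.float64(0.654), np.float64(0.122)), (np.float64(0.681), np.float64(0.048)), (np.float64(0.734), np.float64(-0.026)), (np.float64(0.801), np.float64(-0.076))]
b [(np.float64(0.613), np.float64(0.283)), (np.float64(0.606), np.float64(0.246)), (np.float64(0.607), np.float64(0.206)), (np.float64(0.619), np.float64(0.138)), (np.float64(0.65), np.float64(0.064)), (np.float64(0.673), np.float64(0.03))]
d [(np.float64(0.689), np.float64(0.305)), (np.float64(0.644), np.float64(0.275)), (np.float64(0.619), np.float64(0.231)), (np.float64(0.602), np.float64(0.194)), (np.float64(0.585), np.float64(0.148))]
h 0.06
top [(np.float64(0.806), np.float64(0.369)), (np.float64(0.705), np.float64(0.349)), (np.float64(0.648), np.float64(0.304)), (np.float64(0.627), np.float64(0.261)), (np.float64(0.621), np.float64(0.191)), (np.float64(0.635), np.float64(0.121)), (np.float64(0.66), np.float64(0.05
[... 2276 characters left out ...]
float64(0.276)), (np.float64(0.57), np.float64(0.239)), (np.float64(0.564), np.float64(0.179)), (np.float64(0.576), np.float64(0.119)), (np.float64(0.598), np.float64(0.059)), (np.float64(0.642), np.float64(-0.002)), (np.float64(0.697), np.float64(-0.043))]
b [(np.float64(0.578), np.float64(0.178)), (np.float64(0.575), np.float64(0.162)), (np.float64(0.575), np.float64(0.144)), (np.float64(0.58), np.float64(0.114)), (np.float64(0.594), np.float64(0.08)), (np.float64(0.604), np.float64(0.065))]
d [(np.float64(0.626), np.float64(0.378)), (np.float64(0.616), np.float64(0.372)), (np.float64(0.61), np.float64(0.362)), (np.float64(0.607), np.float64(0.354)), (np.float64(0.603), np.float64(0.344))]
```

View pics/f.png

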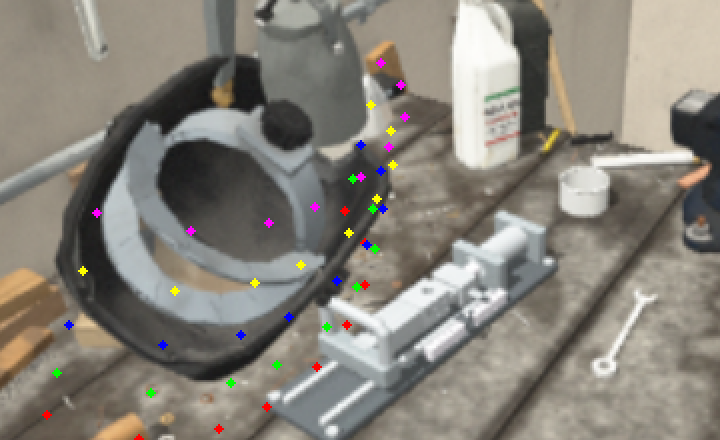

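The rim comes out around 0.1–0.13 m high, at x≥0.595 behind the handle. I'll grip the handle towards its near side and carry the pin on a path clear of it. Now I compute the pin approach.

```bash
cat > go.py <<'E'
from h import *
import sys
np.set_printoptions(precision=4,suppress=True)
s=arm.observe();M=R.from_rotvec(s["ee_rot"]).as_matrix()
print(s["clock"],s["position"],"axes",M[:,0],M[:,1],M[:,2],s["width"],s["force"])
if len(sys.argv)>3:
    p=np.array([float(v) for v in sys.argv[1:4]])
    print("shift so grasp point reaches target:",M.T@(p-s["position"]-.159*M[:,2]))
E
python3 -m inch '0 0 0 0 .09; 0 0 0 0 .09'
python3 go.py .5563 .4484 .074
python3 - <<'E'
from see import *
see([("pin",.007),("pin_flange",.045),("pin_block",0)],"g")
E
```

```text
clock: 5.65
position: [0.5392, 0.4099, 0.3261]
ee_rot: [-3.13, 0.249, -0.002]
force: [-0.0, -0.7, -0.6]
width: 0.979
gripper_force: 0.0
5.65 [0.5392 0.4099 0.3261] axes [ 0.9874 -0.1579  0.0013] [-0.1579 -0.9874 -0.0015] [ 0.0015  0.0013 -1.    ] 0.9790571297659978 [-0.0153 -0.6884 -0.5707]
shift so grasp point reaches target: [ 0.0105 -0.0403  0.0932]
[0.5392 0.4099 0.3261] [-3.1303  0.2487 -0.0022] 5.65 [-0.0153 -0.6884 -0.5707]
wrist pin [210.7 262.6] 0.95 [0.5574 0.4478 0.007 ]
wrist pin_flange [221.3 256.2] 0.95 [0.557  0.4475 0.045 ]
wrist pin_block [208.4 263.8] 0.61 [0.5579 0.4476 0.    ]
```

```bash
python3 -m inch '.011 -.04 .0 0 .06; .011 -.04 .03 0 .06; .011 -.04 .06 0 .06;.011 -.04 .093 0 .06;.011 -.04 .093 0 .06' 30
python3 -m inch '0 0 0 0 .06'
python3 go.py .557 .4477 .074
python3 - <<'E'
from see import *
see([("pin",.007),("pin_flange",.045)],"i",("side",))
E
python3 -m inch '0 0 0 0 .0;0 0 0 0 .0;0 0 0 0 .0;0 0 0 0 .0;0 0 0 0 .0'
```

```text
clock: 6.35
position: [0.5553, 0.4459, 0.2268]
ee_rot: [3.125, -0.248, -0.008]
force: [0.6, -1.0, 0.0]
width: 0.662
gripper_force: 0.0
clock: 6.45
position: [0.5567, 0.4474, 0.2319]
ee_rot: [3.131, -0.25, -0.001]
force: [-0.2, -0.7, 0.6]
width: 0.655
gripper_force: 0.0
6.45 [0.5567 0.4474 0.2319] axes [ 0.9874 -0.1584 -0.0006] [-0.1584 -0.9874  0.0007] [-0.0007 -0.0006 -1.    ] 0.6545090112799679 [-0.1512 -0.7424  0.6246]
shift so grasp point reaches target: [ 0.0003 -0.0005 -0.0011]
[0.5567 0.4474 0.2319] [ 3.131  -0.2496 -0.001 ] 6.45 [-0.1512 -0.7424  0.6246]
side pin [362.4 169. ] 0.7 [0.5528 0.4411 0.007 ]
side pin_flange [351.  162.3] 0.5 [0.5512 0.4473 0.045 ]
clock: 7.1
position: [0.5568, 0.4472, 0.2318]
ee_rot: [3.132, -0.25, 0.0]
force: [-0.6, 0.2, -0.6]
width: 0.268
gripper_force: 0.0
```

```bash
python3 -m inch '0 0 0 0 .0;0 0 0 0 .0;0 0 0 0 .0;0 0 0 0 0' 30
python3 -m inch '0 0 0 0 .0;0 0 -.02 0 .0;0 0 -.04 0 .0;0 0 -.06 0 .0;0 0 -.08 0 0' 30
python3 -m inch '0 0 -.02 0 .0;0 0 -.02 0 .0;0 0 -.02 0 .0' 30
python3 - <<'E'
from h import *
a=arm.get_image("wrist");s=arm.get_image("side")
save(np.hstack([cv2.resize(a,(400,300)),cv2.resize(s[200:440,60:380],(400,300))]),"j.png")
E
```

```text
clock: 7.5
position: [0.5568, 0.4472, 0.2317]
ee_rot: [3.132, -0.25, -0.0]
force: [-0.5, 0.3, -0.8]
width: 0.148
gripper_force: 30.0
clock: 8.0
position: [0.5567, 0.4471, 0.3123]
ee_rot: [3.131, -0.25, -0.0]
force: [0.7, 0.3, -1.1]
width: 0.148
gripper_force: 30.0
clock: 8.3
position: [0.5567, 0.4471, 0.3316]
ee_rot: [-3.132, 0.25, -0.0]
force: [0.1, -0.5, -2.3]
width: 0.144
gripper_force: 30.0
```

View pics/j.png

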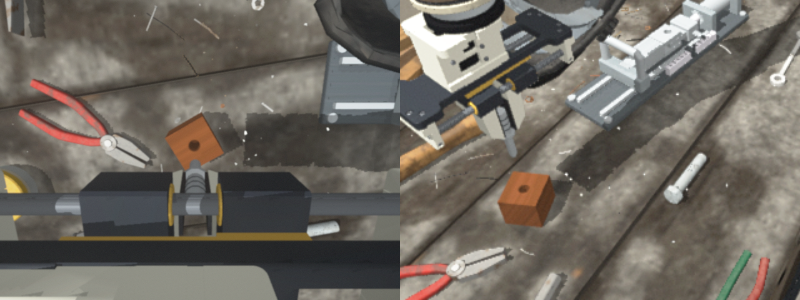

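The pin is held clear of the block: the stem is between the pads and the empty hole shows at (145,195) in the left half. Moving to the jig.

```bash
python3 -m inch '0 .045 -.01 0 0;0 .09 -.02 0 0;0 .135 -.03 0 .0;0 .18 -.03 0 0; 0 .225 -.03 0 0'
python3 -m inch '0 .045 0 0 0;0 .09 0 0 0;0 .135 0 0 .0;0 .148 0 0 0; 0 .148 0 0 0'
python3 -m inch '0 0 0 0 0; 0 0 0 0 0'
python3 - <<'E'
from see import *
see([("clevis_hole",.054),("jig_hole",.054),("pull_handle",.09),("pointer",.037),("mark",.046)],"k",("wrist","top","side"))
E
python3 -m inch '-.03 .04 0 0 0; -.03 .04 0 0 0;-.03 .04 0 0 0'
python3 - <<'E'
from see import *
see([("clevis_hole",.054),("jig_hole",.054),("pull_handle",.09),("pointer",.037),("mark",.046)],"l",("wrist",))
E
```

```text
clock: 8.9
position: [0.5204, 0.2232, 0.3609]
ee_rot: [3.131, -0.25, -0.001]
force: [1.3, 0.2, -1.1]
width: 0.141
gripper_force: 30.0
clock: 9.4
position: [0.4972, 0.0762, 0.3609]
ee_rot: [3.129, -0.257, -0.002]
force: [0.2, 1.1, -1.1]
width: 0.144
gripper_force: 30.0
clock: 9.6
position: [0.4977, 0.0806, 0.3615]
ee_rot: [-3.131, 0.246, 0.001]
force: [0.5, 0.0, -0.2]
width: 0.144
gripper_force: 30.0
[0.4977 0.0806 0.3615] [-3.1311  0.2462  0.0005] 9.6 [ 0.5067  0.0464 -0.2277]
wrist clevis_hole [131.4 297.1] 0.81 [0.5711 0.0805 0.054 ]
wrist clevis_hole [202.4 310.6] 0.49 [0.5178 0.079  0.054 ]
wrist jig_hole [132.3 300.5] 0.81 [0.5701 0.0781 0.054 ]
wrist jig_hole [186.8 355.4] 0.57 [0.5243 0.0436 0.054 ]
wrist pull_handle [133.5 123. ] 0.75 [0.5866 0.1894 0.09  ]
wrist pointer [187.3 356.4] 0.84 [0.5213 0.0413 0.037 ]
wrist mark [203.4 306.8] 0.6 [0.5162 0.0823 0.046 ]
top pull_handle [184.7 271.1] 0.49 [0.5887 0.1855 0.09  ]
top pull_handle [283.8 356.9] 0.39 [ 0.3661 -0.0092  0.09  ]
top mark [285.1 355.3] 0.4 [ 0.3681 -0.0097  0.046 ]
side clevis_hole [224.3 273.8] 0.77 [0.5699 0.0808 0.054 ]
side jig_hole [223.2 274.2] 0.59 [0.5713 0.077  0.054 ]
side jig_hole [342.4 291.1] 0.31 [0.3735 0.3408 0.054 ]
side pull_handle [234.3 234.8] 0.56 [0.5921 0.1863 0.09  ]
side pointer [229.9 303.9] 0.73 [0.5136 0.0482 0.037 ]
side mark [233.7 293.5] 0.47 [0.5207 0.0808 0.046 ]
clock: 10.8
position: [0.4611, 0.0434, 0.3618]
ee_rot: [3.131, -0.253, 0.0]
force: [0.2, 1.1, -1.2]
width: 0.146
gripper_force: 30.0
[0.4611 0.0434 0.3618] [ 3.1308 -0.2526  0.0002] 10.8 [ 0.1707  1.1246 -1.1698]
wrist clevis_hole [ 89.1 236.9] 0.71 [0.57   0.0798 0.054 ]
wrist jig_hole [ 91.2 237.6] 0.65 [0.5686 0.0797 0.054 ]
wrist pull_handle [80.3 47.5] 0.86 [0.5888 0.1886 0.09  ]
wrist pointer [148.6 302.4] 0.72 [0.5214 0.0412 0.037 ]
```

View pics/l_wrist.png

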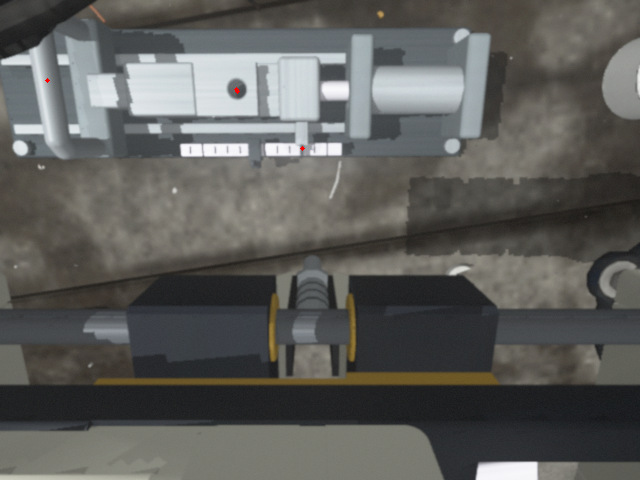

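The picture shows the hole as a dark disc at (89,236), the pointer at (148,302), the rider blade at about (155,257) and the pin tip at (258,312). I'll refine the hole by its dark blob in both wrist pictures and check the pin tip against the tool axis.

```bash
python3 - <<'E'
from h import *
np.set_printoptions(precision=4,suppress=True)
w=arm.get_calibration("wrist");st=arm.observe()
M=np.eye(4);M[:3,:3]=R.from_rotvec(st["ee_rot"]).as_matrix();M[:3,3]=st["position"]
C=np.linalg.inv(M)@np.array(w["pose"])
B=np.eye(4);B[:3,:3]=R.from_rotvec([-3.1311,.2462,.0005]).as_matrix();B[:3,3]=[.4977,.0806,.3615]
wk=dict(w);wk["pose"]=B@C
rs=[]
for f,cal,(r,c) in(("l",w,(89,237)),("k",wk,(131,298))):
    g=cv2.imread(f"pics/{f}_wrist.png").astype(int);g=g.min(2)+0; q=cv2.imread(f"pics/{f}_wrist.png")
    red=(q[:,:,2]>200)&(q[:,:,0]<60)
    m=((g<110)|red)[r-18:r+19,c-18:c+19].astype(np.uint8)
    n,lab,stt,cen=cv2.connectedComponentsWithStats(m)
    i=lab[18,18];p=(cen[i][1]+r-18,cen[i][0]+c-18);print(f,i,stt[i],p,onz(cal,p,.054));rs.append(ray(cal,p))
print(tri(rs))
ax=st["position"]+M[:3,2]*(.2247);print("tip expected",ax,proj(w,ax))
E
python3 go.py .570 .080 .15
```

```text
l 1 [ 10  10  17  17 229] (np.float64(88.9650655021834), np.float64(236.93449781659388)) [0.5711 0.0817 0.054 ]
k 1 [ 10  11  17  17 228] (np.float64(132.24122807017545), np.float64(298.0877192982456)) [0.5704 0.0799 0.054 ]
(array([0.57  , 0.0798, 0.064 ]), np.float64(0.00039962351533960567))
tip expected [0.4622 0.0448 0.137 ] (np.float64(262.28646465127594), np.float64(312.3096366751629))
11.1 [0.4621 0.0447 0.3617] axes [ 0.9875 -0.1578  0.0002] [-0.1578 -0.9875 -0.0004] [ 0.0003  0.0003 -1.    ] 0.14437392613191213 [-0.3958  0.8576 -1.1761]
shift so grasp point reaches target: [ 0.1009 -0.0518  0.0528]
```

```bash
python3 -m inch '.04 -.02 0 0 0; .08 -.04 0 0 0; .101 -.052 .02 0 0;.101 -.052 .05 0 0;.101 -.052 .05 0 0'
python3 -m inch '0 0 0 0 0; 0 0 0 0 0;0 0 0 0 0'
python3 go.py .570 .080 .122
python3 - <<'E'
from h import *
s=arm.get_image("side");c=arm.get_calibration("side");st=arm.observe()
M=R.from_rotvec(st["ee_rot"]).as_matrix();tip=st["position"]+M[:,2]*.2247
print("tip",tip,proj(c,tip),"hole proj",proj(c,[.570,.080,.054]))
w=arm.get_image("wrist")
a=cv2.resize(s[170:260,220:340],(400,300),interpolation=cv2.INTER_CUBIC)
save(np.hstack([a,cv2.resize(w,(400,300))]),"m.png")
E
```

```text
clock: 11.6
position: [0.5688, 0.0797, 0.3078]
ee_rot: [3.13, -0.248, -0.011]
force: [-0.7, -0.8, -0.6]
width: 0.149
gripper_force: 30.0
clock: 11.9
position: [0.5698, 0.0795, 0.3133]
ee_rot: [-3.131, 0.25, -0.004]
force: [-0.1, 0.1, -1.4]
width: 0.146
gripper_force: 30.0
11.9 [0.5698 0.0795 0.3133] axes [ 0.9873 -0.1588  0.0022] [-0.1588 -0.9873 -0.0006] [ 0.0023  0.0002 -1.    ] 0.1459342180610897 [-0.1331  0.1259 -1.3999]
shift so grasp point reaches target: [-0.0003 -0.0004  0.0323]
tip [0.57027619 0.07949746 0.08848301] (np.float64(210.81591833842816), np.float64(273.0576173507783)) hole proj (np.float64(224.0811019531208), np.float64(273.96110448384906))
```

View pics/m.png

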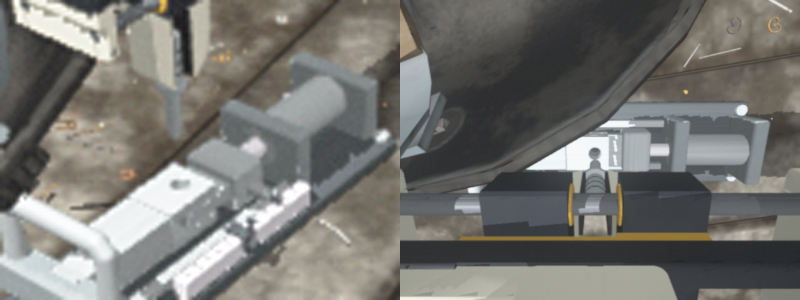

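The tip sits above the hole in both views (hole at (180,183) on the left, tip at (137,175); same column on the right). Descending while watching the force.

```bash
python3 -m inch '0 0 .02 0 0; 0 0 .034 0 0;0 0 .038 0 0;0 0 .042 0 0;0 0 .044 0 0'
python3 -m inch '0 0 0 0 0; 0 0 0 0 0'
python3 go.py .570 .080 .082
```

```text
clock: 12.5
position: [0.5697, 0.0796, 0.2677]
ee_rot: [-3.132, 0.25, -0.0]
force: [-0.3, 0.1, -1.1]
width: 0.147
gripper_force: 30.0
clock: 12.7
position: [0.5698, 0.0796, 0.2681]
ee_rot: [-3.131, 0.25, -0.001]
force: [-0.8, -0.3, -0.4]
width: 0.144
gripper_force: 30.0
12.7 [0.5698 0.0796 0.2681] axes [ 0.9873 -0.1586  0.0006] [-0.1586 -0.9873 -0.0002] [ 0.0006  0.0001 -1.    ] 0.1443257542654093 [-0.7934 -0.3151 -0.4324]
shift so grasp point reaches target: [ 0.     -0.0004  0.0271]
```

```bash
python3 -m inch '0 0 .005 0 0; 0 0 .01 0 0;0 0 .014 0 0;0 0 .018 0 0;0 0 .018 0 0'
python3 -m inch '0 0 .004 0 0; 0 0 .007 0 0;0 0 .0085 0 0;0 0 .0085 0 0;0 0 .0085 0 0'
```

```text
clock: 13.2
position: [0.5694, 0.0794, 0.2489]
ee_rot: [3.131, -0.25, -0.002]
force: [-0.5, -0.2, -0.0]
width: 0.145
gripper_force: 30.0
clock: 13.7
position: [0.5697, 0.0795, 0.2413]
ee_rot: [3.132, -0.25, 0.0]
force: [-0.2, 1.1, -1.5]
width: 0.144
gripper_force: 30.0
```

```bash
python3 -m inch '0 0 .001 0 0; 0 0 .002 0 0;0 0 .002 0 0'
python3 -m inch '0 0 0 0 .035; 0 0 0 0 .035;0 0 0 0 .035;0 0 0 0 .035;0 0 0 0 .035'
python3 -m inch '0 0 -.04 0 .035;0 0 -.08 0 .035;0 0 -.12 0 .05;-.04 0 -.12 0 .05;-.08 0 -.12 0 .05'
python3 -m inch '0 0 0 0 .05;0 0 0 0 .05;0 0 0 0 .05'
python3 - <<'E'
from see import *
see([("pin_flange",.054),("pin",.016),("clevis_hole",.054),("pull_handle",.09),("pointer",.037),("mark",.046),("rider",.028)],"n",("wrist","side"))
a=cv2.imread("pics/n_side.png")[160:280,200:360];b=cv2.imread("pics/n_wrist.png")
cv2.imwrite("pics/n.png",np.hstack([cv2.resize(a,(400,300),interpolation=cv2.INTER_CUBIC),cv2.resize(b,(400,300))]))
E
```

```text
clock: 14.0
position: [0.5698, 0.0799, 0.2404]
ee_rot: [-3.131, 0.25, -0.002]
force: [-3.6, -0.0, 9.8]
width: 0.142
gripper_force: 30.0
clock: 14.5
position: [0.5696, 0.0795, 0.2391]
ee_rot: [3.132, -0.25, -0.0]
force: [1.0, -0.8, -0.3]
width: 0.379
gripper_force: 0.0
clock: 15.0
position: [0.4905, 0.0924, 0.3604]
ee_rot: [-3.13, 0.252, -0.005]
force: [-1.1, -0.3, 0.4]
width: 0.534
gripper_force: 0.0
clock: 15.3
position: [0.4914, 0.092, 0.3594]
ee_rot: [-3.131, 0.251, -0.001]
force: [0.2, 0.9, -0.1]
width: 0.543
gripper_force: 0.0
[0.4914 0.092  0.3594] [-3.1315  0.2507 -0.0013] 15.3 [ 0.2495  0.8971 -0.0895]
wrist pin_flange [122.6 311.8] 0.75 [0.5694 0.0799 0.054 ]
wrist pin [123.9 313.4] 0.57 [0.5695 0.0786 0.016 ]
wrist clevis_hole [120.1 313.7] 0.64 [0.5709 0.0783 0.054 ]
wrist pull_handle [117.4 136.3] 0.93 [0.5889 0.1883 0.09  ]
wrist pointer [179.9 370.8] 0.81 [0.5196 0.0406 0.037 ]
wrist mark [190.9 320.2] 0.73 [0.5186 0.0815 0.046 ]
wrist rider [176.9 318.7] 0.81 [0.5275 0.081  0.028 ]
side pin_flange [224.2 271.6] 0.52 [0.5743 0.0828 0.054 ]
side pin [237.  276.2] 0.59 [0.5692 0.0759 0.016 ]
side clevis_hole [225.9 277.2] 0.69 [0.5603 0.0824 0.054 ]
side clevis_hole [370.3 164.9] 0.58 [0.5157 0.4772 0.054 ]
side pull_handle [235.  233.5] 0.71 [0.593  0.1893 0.09  ]
side pull_handle [244.9 272.6] 0.46 [0.5082 0.1794 0.09  ]
side pointer [227.3 303.4] 0.74 [0.5193 0.0403 0.037 ]
side mark [236.  234.9] 0.7 [0.6267 0.1464 0.046 ]
side mark [235.  298.3] 0.47 [0.5094 0.08   0.046 ]
side rider [241.2 288.9] 0.48 [0.5284 0.0885 0.028 ]
```

View pics/n.png

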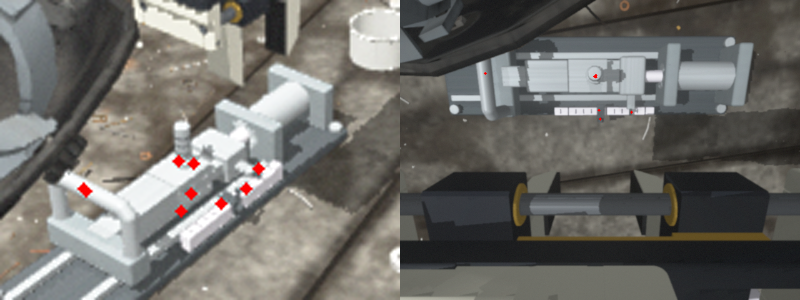

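The left half shows the pin standing in the clevis, flange down at (163,185), with the handle at (190,85) close to the bowl rim. The press-down contact of 9.8 N came at the home height. Before gripping the handle, I measure the rim height by plane-sweep stereo.

```bash
cat > cap.py <<'E'
from h import *
import sys,pickle
s=arm.observe();c=arm.get_calibration("wrist");im=arm.get_image("wrist")
pickle.dump((im,c,s["position"]),open(sys.argv[1],"wb"));print(s["position"],s["ee_rot"])
E
python3 cap.py r0.pkl
python3 -m inch '.04 -.02 0 0 .05;.04 -.04 0 0 .05;.04 -.04 0 0 .05;.04 -.04 0 0 .05;.04 -.04 0 0 .05'
python3 cap.py r1.pkl
python3 -m inch '-.04 -.02 0 0 .05;-.08 -.02 0 0 .05;-.08 -.02 0 0 .05;-.08 -.02 0 0 .05;-.08 -.02 0 0 .05'
python3 cap.py r2.pkl
python3 - <<'E'
from h import *
import pickle
V=[pickle.load(open(f"r{i}.pkl","rb")) for i in range(3)]
G=[cv2.GaussianBlur(cv2.cvtColor(v[0],cv2.COLOR_RGB2GRAY),(3,3),0).astype(np.float32) for v in V]
X=np.arange(.56,.66,.0015);Y=np.arange(.12,.30,.0015)
def ortho(i,h):
    P=np.array([[X[a],Y[b],h] for a in (0,-1) for b in (0,-1)])
    px=np.array([proj(V[i][1],p)[::-1] for p in P],np.float32)
    H=cv2.getPerspectiveTransform(np.array([[0,0],[len(Y)-1,0],[0,len(X)-1],[len(Y)-1,len(X)-1]],np.float32),px)
    return cv2.warpPerspective(G[i],H,(len(Y),len(X)),flags=cv2.INTER_LINEAR|cv2.WARP_INVERSE_MAP,borderValue=0)
hs=np.arange(0,.26,.01);k=(11,11);S=[]
for h in hs:
    O=[ortho(i,h) for i in range(3)];sc=0
    for a,b in((0,1),(0,2),(1,2)):
        A,B=O[a],O[b];m=lambda z:cv2.boxFilter(z,-1,k)
        cov=m(A*B)-m(A)*m(B);va=m(A*A)-m(A)**2;vb=m(B*B)-m(B)**2
        n=cov/np.sqrt(np.maximum(va,4)*np.maximum(vb,4));n[(m((A<1).astype(np.float32))>.01)|(m((B<1).astype(np.float32))>.01)]=0;sc=sc+n/3
    S.append(sc)
S=np.array(S);bst=S.argmax(0);mx=S.max(0)
print("rows x, cols y; best height cm (.. if score<.8)")
ys=range(4,len(Y)-3,8);print("      ",*["%.2f"%Y[j] for j in ys])
for i in range(3,len(X)-3,5):
    print("%.3f "%X[i],*["%4.0f"%(hs[bst[i,j]]*100) if mx[i,j]>.8 else "  .." for j in ys])
E
```

```text
[0.49064849 0.09224206 0.35925402] [ 3.13162432e+00 -2.49926032e-01  1.41037624e-04]
clock: 16.65
position: [0.5361, 0.1247, 0.3591]
ee_rot: [3.131, -0.25, -0.001]
force: [1.2, -0.4, -0.7]
width: 0.547
gripper_force: 0.0
[0.53614125 0.12466526 0.35910397] [ 3.13077788e+00 -2.50483619e-01 -6.12735833e-04]
clock: 17.2
position: [0.4615, 0.157, 0.3595]
ee_rot: [3.131, -0.252, 0.002]
force: [0.6, -0.1, -0.4]
width: 0.543
gripper_force: 0.0
[0.46152258 0.1570158  0.35954048] [ 3.13139318e+00 -2.52280548e-01  1.94897512e-03]
rows x, cols y; best height cm (.. if score<.8)
       0.13 0.14 0.15 0.16 0.17 0.19 0.20 0.21 0.22 0.23 0.25 0.26 0.27 0.28 0.29
0.564     5    5   ..   ..   ..    4   ..   ..   ..   ..    2    2    2    2    1
0.572     5   ..    6    5    5    9   ..   ..   ..   ..    2   ..    2    2    2
0.579     5   ..   ..   ..   ..   ..   ..   ..   ..   ..    2    3    3   ..   ..
0.587    ..   ..   ..   ..   ..   15   ..   ..   ..   ..   ..   ..   ..   ..   ..
0.594    ..   ..   ..   ..   ..   ..   ..   ..   ..   ..   ..   ..   ..   ..    0
0.602    ..   ..   ..   ..   ..   ..   ..   ..   ..   ..   ..   ..   ..   ..   ..
0.609    ..   ..   ..   ..   ..   ..   ..   ..   ..   ..   ..   ..   ..   ..   ..
0.617    ..   ..   ..    2   ..   ..   ..   ..   ..   ..   ..   ..   ..   ..   ..
0.624    ..   ..   ..   ..   ..   ..   ..   ..   ..   ..   ..   ..   ..   ..   ..
0.632    ..   ..   ..   ..   ..   ..   ..   ..   ..   ..   ..   ..   ..   ..   ..
0.639    ..   ..   ..   ..   ..   ..   ..   ..   ..   ..   ..   ..   ..   ..   ..
0.647    ..   ..   ..   ..   ..   ..   ..   ..   ..   ..   ..   ..   ..   ..   ..
0.654    ..   ..   ..   ..   ..   ..   ..   ..   ..   ..   ..   ..   ..   ..   ..
```

Run:
```python
from h import *
import pickle
V=[pickle.load(open(f"r{i}.pkl","rb")) for i in range(3)]
pts=[]
for i,v in enumerate(V):
    g=cv2.GaussianBlur(cv2.cvtColor(v[0],cv2.COLOR_RGB2GRAY),(5,5),0)
    m=(g<72).astype(np.uint8);m[255:]=0
    m=cv2.morphologyEx(m,cv2.MORPH_OPEN,np.ones((7,7)));m=cv2.morphologyEx(m,cv2.MORPH_CLOSE,np.ones((9,9)))
    n,l,st,ce=cv2.connectedComponentsWithStats(m)
    k=[j for j in range(1,n) if st[j][1]<=3]; k=max(k,key=lambda j:st[j][4])
    mm=l==k;cs=np.where(mm.any(0))[0]
    low=np.array([np.where(mm[:,c])[0].max() for c in cs])
    print(i,st[k],[(int(low[q]),int(cs[q])) for q in range(0,len(cs),25)])
    pts.append(list(zip(low,cs)))
for h in np.arange(.04,.25,.02):
    C=[]
    for v,p in zip(V,pts):
        W=np.array([onz(v[1],q,h) for q in p]);o=np.argsort(W[:,1]);C.append(W[o])
    ys=np.arange(.10,.29,.02)
    D=[[np.interp(y,c[:,1],c[:,0],left=np.nan,right=np.nan) for y in ys] for c in C]
    print("h%.2f"%h);[print("   ",np.round(d,3)) for d in D]
```

```text
0 [    0     0   640   130 41211] [(118, 0), (118, 25), (119, 50), (114, 75), (105, 100), (95, 125), (87, 150), (80, 175), (80, 200), (79, 225), (56, 250), (52, 275), (53, 300), (46, 325), (51, 350), (44, 375), (52, 400), (56, 425), (56, 450), (56, 475), (56, 500), (33, 525), (63, 550), (128, 575), (117, 600), (113, 625)]
1 [  118     0   522   187 42714] [(154, 118), (186, 143), (173, 168), (165, 193), (157, 218), (150, 243), (142, 268), (128, 293), (113, 318), (98, 343), (84, 368), (102, 393), (87, 418), (95, 443), (89, 468), (89, 493), (65, 518), (63, 543), (69, 568), (59, 593), (50, 618)]
2 [   0    0  249   85 7192] [(84, 0), (69, 25), (50, 50), (45, 75), (42, 100), (38, 125), (31, 150), (29, 175), (21, 200), (14, 225)]
h0.04
    [0.622 0.618 0.61  0.612 0.615 0.611 0.608 0.605 0.602 0.604]
    [0.622 0.615 0.607 0.604 0.602 0.599 0.596 0.589 0.608   nan]
    [  nan   nan   nan   nan 0.626 0.622 0.62  0.62  0.621 0.618]
h0.06
    [0.618 0.604 0.607 0.609 0.61  0.607 0.604 0.6   0.6   0.603]
    [0.621 0.614 0.607 0.604 0.602 0.599 0.595 0.593   nan   nan]
    [  nan   nan   nan 
[... 1178 characters left out ...]
nan   nan   nan   nan]
    [  nan   nan   nan   nan 0.578 0.578 0.578 0.578 0.571   nan]
h0.20
    [0.584 0.584 0.583 0.58  0.581   nan   nan   nan   nan   nan]
    [0.616 0.608 0.604 0.601 0.597   nan   nan   nan   nan   nan]
    [  nan   nan   nan 0.575 0.572 0.572 0.572 0.568   nan   nan]
h0.22
    [0.579 0.582 0.578 0.577   nan   nan   nan   nan   nan   nan]
    [0.615 0.607 0.603 0.601   nan   nan   nan   nan   nan   nan]
    [  nan   nan   nan 0.568 0.566 0.565 0.564   nan   nan   nan]
h0.24
    [0.576 0.577 0.574   nan   nan   nan   nan   nan   nan   nan]
    [0.614 0.606 0.603 0.599   nan   nan   nan   nan   nan   nan]
    [  nan   nan   nan 0.561 0.56  0.56    nan   nan   nan   nan]
```

All three views agree near h≈0.105 m, x≈0.600 for the rim, so the gripper body (≥0.137 m) and the fingers clear it. Gripping the handle slightly towards its near end.

```bash
python3 go.py .574 .191 .094
```

```text
17.25 [0.4617 0.1571 0.3594] axes [ 0.9871 -0.1604  0.0009] [-0.1604 -0.9871 -0.0001] [ 0.0009 -0.     -1.    ] 0.5446657338983732 [ 0.3473 -0.0175 -0.0024]
shift so grasp point reaches target: [ 0.1052 -0.0515  0.1065]
```

```bash
python3 -m inch '.04 -.02 0 0 .05;.08 -.04 0 0 .05;.105 -.0515 .02 0 .05;.105 -.0515 .055 0 .05;.105 -.0515 .055 0 .05'
python3 -m inch '0 0 0 0 .05;0 0 .02 0 .05;0 0 .035 0 .05;0 0 .05 0 .05;0 0 .0515 0 .05'
python3 -m inch '0 0 0 0 .05;0 0 0 0 .05'
python3 go.py .574 .191 .094
python3 -m inch '0 0 0 0 0;0 0 0 0 0;0 0 0 0 0;0 0 0 0 0;0 0 0 0 0' 40
python3 -m inch '0 0 0 0 0;0 0 0 0 0;0 0 0 0 0'
```

```text
clock: 17.75
position: [0.5724, 0.1905, 0.2994]
ee_rot: [3.128, -0.252, -0.011]
force: [-1.8, -0.1, -0.5]
width: 0.546
gripper_force: 0.0
clock: 18.25
position: [0.572, 0.1915, 0.2514]
ee_rot: [3.13, -0.25, -0.003]
force: [0.3, -0.2, -0.3]
width: 0.546
gripper_force: 0.0
clock: 18.45
position: [0.5728, 0.1922, 0.2534]
ee_rot: [-3.131, 0.25, -0.001]
force: [0.3, -0.5, -0.1]
width: 0.543
gripper_force: 0.0
18.45 [0.5728 0.1922 0.2534] axes [ 0.9873 -0.1586  0.0008] [-0.1586 -0.9873 -0.0005] [ 0.0009  0.0003 -1.    ] 0.5425650087805324 [ 0.2579 -0.4721 -0.0532]
shift so grasp point reaches target: [0.0013 0.001  0.0004]
clock: 18.95
position: [0.5725, 0.1919, 0.2528]
ee_rot: [3.131, -0.25, 0.0]
force: [0.1, 0.4, -0.5]
width: 0.157
gripper_force: 0.4
clock: 19.25
position: [0.5725, 0.1919, 0.2527]
ee_rot: [3.131, -0.25, -0.0]
force: [-1.0, -0.5, 0.1]
width: 0.141
gripper_force: 40.0
```

```bash
python3 -m inch '0 -.006 0 0 0;0 -.012 0 0 0;0 -.018 0 0 0;0 -.024 0 0 0;0 -.03 0 0 0' 50
python3 -m inch '0 -.003 0 0 0;0 -.006 0 0 0;0 -.006 0 0 0;0 -.006 0 0 0;0 -.006 0 0 0'
python3 - <<'E'
from see import *
N=[("pointer",.037),("mark",.046),("rider",.028),("pin_flange",.054),("pull_handle",.09)]
see(N,"o",("wrist","side","top"))
see(N[:3],"p",("side",))
E
```

```text
clock: 19.75
position: [0.5771, 0.22, 0.2527]
ee_rot: [3.127, -0.252, -0.002]
force: [-4.8, -8.8, 9.1]
width: 0.133
gripper_force: 50.0
clock: 20.25
position: [0.578, 0.226, 0.2527]
ee_rot: [3.128, -0.252, -0.002]
force: [-3.5, -7.8, 8.0]
width: 0.138
gripper_force: 50.0
[0.578  0.226  0.2527] [ 3.128  -0.2515 -0.0018] 20.25 [-3.4508 -7.8291  8.0278]
side pointer [234.3 291.1] 0.71 [0.5304 0.0751 0.037 ]
side mark [236.  297.3] 0.42 [0.5095 0.084  0.046 ]
side rider [235.2 290.8] 0.38 [0.5356 0.0682 0.028 ]
side pull_handle [242.1 224.8] 0.7 [0.5944 0.2156 0.09  ]
[0.578  0.226  0.2527] [ 3.128  -0.2515 -0.0019] 21.15 [-3.6619 -7.0841  8.2936]
side pointer [233.5 293.9] 0.74 [0.5265 0.0698 0.037 ]
side pointer [370.4 163.9] 0.56 [0.5286 0.4705 0.037 ]
side mark [245.9 373.8] 0.74 [0.3533 0.0386 0.046 ]
side mark [239.1 299.1] 0.37 [0.5009 0.0915 0.046 ]
side rider [239.6 288.1] 0.39 [0.5328 0.0845 0.028 ]
```

The pull works (7–8 N on the spring, 34.5 mm so far). The wrist camera can't see the pointer from here, so I get the exact rider-to-pointer distance from the saved wrist picture r0, where the camera stood right over the rider.

Run:
```python
from h import *
import pickle
v=pickle.load(open("r0.pkl","rb"));cal=v[1];g=cv2.cvtColor(v[0],cv2.COLOR_RGB2GRAY).astype(np.float32)
h0=np.array([.570,.080]);d=np.array([.570-.5888,.080-.1885]);ux=d/np.linalg.norm(d);uy=np.array([-ux[1],ux[0]])
print("ux",ux,"cam jig x,y",(np.array(cal["pose"])[:2,3]-h0)@np.c_[ux,uy])
def samp(xs,ys,z):
    P=np.array([[proj(cal,[*(h0+x*ux+y*uy),z]) for x in xs] for y in ys],np.float32)
    return cv2.remap(g,P[...,1].copy(),P[...,0].copy(),cv2.INTER_LINEAR).astype(int)
xs=np.arange(-.012,.060,.0015)
print("x   ",*["%3d"%(x*1000) for x in xs])
for z in(.028,.037,.046):
    print("z",z)
    for y in np.arange(-.066,-.03,.003):print("%4d"%(y*1000),*["%3d"%q for q in samp(xs,[y],z)[0]])
```

```text
ux [-0.17072795 -0.98531821] cam jig x,y [ 0.00065138 -0.01083389]
x    -12 -10  -9  -7  -6  -4  -3  -1   0   1   2   4   5   7   8  10  11  13  14  16  17  19  20  22  23  25  26  28  29  31  32  34  35  37  38  40  41  43  44  46  47  49  50  52  53  55  56  58
z 0.028
 -66 111 108 105  99  96  95  93  93  91  90  92  98  99 102 105 110 111 108 108 110 110 110 114 122 125 122 120 116 115 114 113 112 109 107 107 108 108 110 106 105 102 101  99 100 103 103 103 104
 -63 114 110 108 105 105 107 106 104 102 101  99  95  98 103 104 107 105 103 103 103 102 103 105 107 109 111 113 113 113 114 113 113 112 111 113 116 118 119 119 119 114 111 111 111 110 110 109 107
 -60 117 112 109 108 109 110 112 111 111 107 102  96  97 106 114 116 111 109 106 102 101 101 104 103 108 109 111 113 113 113 112 112 115 116 117 120 121 123 124 124 121 119 118 115 114 115 113 113
 -56 114 114 112 110 109 108 107 106 104 103 102  96  93  94  95  93 101 108 108 106 103 106 111 112 116 118 120 118 114 112 114 116 114 116 116 117 119 123 124 122 121 119 113 108 107 109 112 113
 -53 114 115 115 114 112 109 109 107 104
[... 6170 characters left out ...]
2 233 232 229 187 216 231 231 226 221 180 183 221 222 221 217 179 112 107 133 140 140 165 163 207 221 225 229
 -35 143 144 146 146 147 151 149 152 153 151 120 108 105 105 104 104 107 114 134 179 187 188 188 190 190 193 194 192 185 185 186 185 188 189 167 179 184 181 178 178 172 133 135 162 199 202 208 218
 -32 109 110 109 109 109 111 110 110 110 108 103 105 104 103 102 101 100  93  90  89  88  88  88  90 102 106 105 106 107 106 107 107 106 107 128 175 181 182 174 169 162 104  83  81  81  82  81  83
 -29 111 110 110 111 111 111 110 111 107 110 111 110 110 109 109 110 109 109 110 108 109 108 109 107 108 108 108 107 108 108 107 107 107 107 131 171 174 173 171 170 157  97  82  81  81  80  80  78
```

At rest, relative to each other: rider centre at 8.0 mm, pointer centre at 45.5 mm, and the ticks confirm the scale. The carriage must therefore travel 37.5 mm. Now I check the carriage's present place in the side picture, comparing home with now.

Run:
```python
from h import *
cal=arm.get_calibration("side");im=arm.get_image("side");cv2.imwrite("side_now.png",cv2.cvtColor(im,cv2.COLOR_RGB2BGR))
h0=np.array([.570,.080]);ux=np.array([-.1707,-.9853]);uy=np.array([.9853,-.1707])
f=lambda x,y,z:np.array(proj(cal,[*(h0+x*ux+y*uy),z]))
print("px/10mm jig x",f(.045,-.043,.037)-f(.035,-.043,.037),"jig y",f(.04,-.03,.037)-f(.04,-.04,.037),"z",f(.04,-.04,.047)-f(.04,-.04,.037))
print("pointer home",f(.045,-.043,.037),"at mark",f(.0075,-.043,.037))
a=cv2.imread("pics/n_side.png",0).astype(int);b=cv2.imread("side_now.png",0).astype(int)
for n,i in(("home",a),("now",b)):
    print(n,"cols 268..316");[print(r,*["%3d"%q for q in i[r,268:317]]) for r in range(222,250)]
```

```text
px/10mm jig x [-2.14736655  2.87542887] jig y [-1.65801503 -3.4862164 ] z [-3.65613853 -0.09487019]
pointer home [227.8567442  302.54464861] at mark [236.04917815 291.57457873]
home cols 268..316
222 247 246 208  76 158 147 128 138 138 166 186 176 179 165 150 133 131 187 214 237 245 245 244 231 190 145 135 134 133 136 125 107 150 151 152 156 154 158 156 155 157 147 121 117 117  82  71  75  78
223 247 243  76  76  76 181 164 161 167  76 157 190 232 206 181 164 152 171 200 199 207 231 238 182 140 135 136 137 149 138 119  90 100 100 109 146 158 169 154 154 158 158 121 118 111  80  69  78  90
224 243  76  76  76  76  76 207 217  76  76  76 243 247 245 236 202 191 245 239 220 203 188 182 142 135 137 141 167 195 180 145  94  79  83  88 114 177 219 173 161 190 232 196 165 127  85  83  93 121
225 243 226  76  76  76 233 228  76  76  76  76  76 240 246 244 224 225 245 248 240 227 193 179 141 136 139 170 235 239 235 216 154 116  89 119  76 236 240 228 203 252 255 255 255 181 100 119 127 129
226 245 242 219  76 194 189 181 158  76  76  76 240 240 235 195 151 152 183 237 196 157 178 182 145 137 
[... 9613 characters left out ...]
 177 167  85  78  73  70  75  82  86 101 102 100  97  96  96 118 159 170 167 168 160 154 147 148 153
247 135 117  91  77  74  85 108 142 151 152 152 146 182 159 141 161 193 213 183 179 179 182 181 172 132  92  79  73  71  70  80  90  97  96  96  95  99 110 117 156 163 163 160 155 151 147 145 147 152
248 105  83  74  72  94 119 143 149 153 155 146 197 190 190 190 190 199 186 179 180 180 181 172 130  83  76  71  74  71  80  83  92 104  94  92 111 124 163 161 161 159 162 163 154 149 144 144 152 156
249  79  72  80 104 137 147 148 148 157 150 135 157 180 196 205 195 183 178 179 180 187 167 131  83  77  71  69  75  81  93  92 109 148 107 110 157 162 161 159 162 166 166 163 162 155 155 155 159 158
```

The side pixels are too coarse for absolute accuracy here. Better: the play shows in the force. I ease the drawbar home, still gripped, then pull in small steps and see at which travel the spring preload comes in. That gives the lag exactly.

```bash
python3 -m inch '0 .008 0 0 0;0 .016 0 0 0;0 .024 0 0 0;0 .03 0 0 0;0 .034 0 0 0' |grep -v ee_rot
python3 -m inch '0 .001 0 0 0;0 .002 0 0 0;0 .002 0 0 0;0 .002 0 0 0' 
f(){ python3 - <<'E'
from h import *
s=arm.observe();M=R.from_rotvec(s["ee_rot"]).as_matrix();g=s["position"]+.159*M[:,2];u=np.array([.166,.986,0])
print("t %.2f travel %.2f mm  F %.1f"%(s["clock"],1000*((g-np.array([.5725,.1919,.094]))@u),s["force"]@u))
E
}
f
python3 -m inch '0 -.001 0 0 0;0 -.001 0 0 0' >/dev/null;f
python3 -m inch '0 -.001 0 0 0;0 -.001 0 0 0' >/dev/null;f
python3 -m inch '0 -.0007 0 0 0;0 -.0007 0 0 0' >/dev/null;f
python3 -m inch '0 -.0007 0 0 0;0 -.0007 0 0 0' >/dev/null;f
python3 -m inch '0 -.0007 0 0 0;0 -.0007 0 0 0' >/dev/null;f
python3 -m inch '0 -.0007 0 0 0;0 -.0007 0 0 0' >/dev/null;f
python3 -m inch '0 -.0007 0 0 0;0 -.0007 0 0 0' >/dev/null;f
python3 -m inch '0 -.0007 0 0 0;0 -.0007 0 0 0' >/dev/null;f
python3 -m inch '0 -.0007 0 0 0;0 -.0007 0 0 0' >/dev/null;f
python3 -m inch '0 -.001 0 0 0;0 -.001 0 0 0' >/dev/null;f
python3 -m inch '0 -.001 0 0 0;0 -.001 0 0 0' >/dev/null;f
```

```text
clock: 21.9
position: [0.5728, 0.1935, 0.2527]
force: [-0.4, 0.4, 1.8]
width: 0.139
gripper_force: 50.0
clock: 22.3
position: [0.5726, 0.1928, 0.2527]
ee_rot: [-3.131, 0.249, -0.001]
force: [0.9, 0.2, 1.2]
width: 0.136
gripper_force: 50.0
t 22.30 travel 1.01 mm  F 0.4
t 22.50 travel 1.29 mm  F 0.2
t 22.70 travel 1.83 mm  F -1.7
t 22.90 travel 1.95 mm  F -5.5
t 23.10 travel 2.68 mm  F -4.9
t 23.30 travel 3.30 mm  F -4.6
t 23.50 travel 3.97 mm  F -5.1
t 23.70 travel 4.61 mm  F -4.9
t 23.90 travel 5.27 mm  F -4.7
t 24.10 travel 5.96 mm  F -4.5
t 24.30 travel 6.93 mm  F -5.6
t 24.50 travel 7.91 mm  F -6.0
```

Preload comes in at 1.9 mm travel on this reading, so the target is 1.9 + 37.5 = 39.4 mm.

```bash
cat > f.py <<'E'
from h import *
s=arm.observe();M=R.from_rotvec(s["ee_rot"]).as_matrix();g=s["position"]+.159*M[:,2];u=np.array([.166,.986,0])
print("t %.2f travel %.2f mm  F %.1f"%(s["clock"],1000*((g-np.array([.5725,.1919,.094]))@u),s["force"]@u))
E
python3 -m inch '0 -.006 0 0 0;0 -.012 0 0 0;0 -.018 0 0 0;0 -.024 0 0 0;0 -.029 0 0 0' >/dev/null
python3 -m inch '0 -.001 0 0 0;0 -.0015 0 0 0;0 -.0015 0 0 0;0 -.0015 0 0 0;0 -.0015 0 0 0'
python3 f.py
python3 - <<'E'
from h import *
cal=arm.get_calibration("side");P=[];Q=[]
for k in range(4):
    im=arm.get_image("side")
    for n,L in(("pointer",P),("mark",Q)):
        for q in arm.place_of("side",n):
            if abs(q["point"][0]-236)<12 and abs(q["point"][1]-293)<14:L.append((*q["point"],q["conf"]));break
cv2.imwrite("side_end.png",cv2.cvtColor(im,cv2.COLOR_RGB2BGR))
print(np.round(P,2));print(np.round(Q,2))
a=cv2.imread("side_end.png",0).astype(int)
print("cols 280..304");[print(r,*["%3d"%q for q in a[r,280:305]]) for r in range(228,248)]
E
```

```text
clock: 25.5
position: [0.5785, 0.2288, 0.2527]
ee_rot: [3.128, -0.252, -0.002]
force: [-4.6, -9.8, 9.8]
width: 0.134
gripper_force: 50.0
t 25.50 travel 36.79 mm  F -10.4
[[238.5  293.5    0.63]
 [236.5  292.     0.67]
 [234.5  294.1    0.57]
 [237.1  292.1    0.86]]
[[236.3  297.3    0.39]
 [235.1  295.3    0.44]
 [236.   296.     0.51]
 [234.8  294.8    0.57]]
cols 280..304
228 161 166 166 166 154 143 143 140 129  88  85  83  86  84  87  83  84  86  94 123 143 150 147 159 171
229 159 158 159 146 138 140 141 142 128  84  83  88  87  84  85  87  87 102 121 144 149 149 163 180 176
230 165 157 144 137 135 138 138 135 133  90  80  82  82  86  88  91 101 152 150 150 158 151 187 204 212
231 146 141 141 140 139 141 140 140 137  91  80  84  82  84  92 121 143 151 151 163 169 199 159 175 215
232 132 134 139 137 139 142 146 145 140  99  87  81  85 107 122 145 149 148 154 169 201 216 209 185 212
233 132 140 142 140 142 146 148 147 146 131 114 107 108 161 150 146 147 164 162 148 174 206 211 201 186
234 131 138 139 136 123 135 144 144 149 152 163 167 149 154 143 136 141 220 212 206 181 176 194 18
[... 657 characters left out ...]
 159 134 195 188 165 129  93  70  65  76 133 172 189 169 131  89  77  72  73
242  98 116 143 150 147 163 179 163 162 190 217 212 148  69  67  67  85 123 195  99  81  75  76  74  80
243 154 151 151 145 158 183 213 210 181 182 212 182 146  74  59  68  75  77  97  77  72  73  72  89  96
244 150 152 160 153 187 201 204 219 211 202 186 181 151  71  61  65  73  72  77  72  71  74  85  97  95
245 149 162 174 203 175 150 161 205 198 184 180 183 174 106  69  71  73  76  75  73  77  78  97  98  93
246 159 166 198 208 211 214 213 183 181 178 179 180 177 163  84  76  77  73  73  80  84  97 102  98  94
247 181 160 141 174 212 212 185 181 179 178 181 171 130  94  80  75  72  72  80  92  95  97  98  94  99
```

```bash
python3 -m inch '0 -.0015 0 0 0;0 -.0026 0 0 0;0 -.0026 0 0 0;0 -.0026 0 0 0' >/dev/null
python3 f.py
python3 -m inch '0 0 0 0 0;0 0 0 0 0;0 0 0 0 0' 
python3 f.py
python3 - <<'E'
from h import *
arm.get_image("side");im=arm.get_image("side");cal=arm.get_calibration("side")
cv2.imwrite("side_end2.png",cv2.cvtColor(im,cv2.COLOR_RGB2BGR))
for n in("pin_flange","pin","pointer"):print(n,[(np.round(q["point"],1),round(q["conf"],2)) for q in arm.place_of("side",n)[:2]])
h0=np.array([.570,.080]);ux=np.array([-.1707,-.9853]);uy=np.array([.9853,-.1707])
f=lambda x,y,z:np.round(proj(cal,[*(h0+x*ux+y*uy),z]),1)
print("expected flange",f(-.0385,0,.054),"mark blade top (y-50)",f(.0078,-.05,.046),"blade base",f(.0078,-.05,.028),"pointer tip",f(.0078,-.043,.037),"pointer root",f(.0078,-.025,.037))
a=cv2.imread("side_end2.png",0).astype(int)
print("cols 280..304");[print(r,*["%3d"%q for q in a[r,280:305]]) for r in range(228,244)]
E
```

```text
t 26.50 travel 39.17 mm  F -10.7
clock: 26.8
position: [0.5789, 0.2312, 0.2526]
ee_rot: [3.127, -0.252, -0.002]
force: [-4.6, -10.0, 10.5]
width: 0.14
gripper_force: 50.0
t 26.80 travel 39.15 mm  F -10.6
pin_flange [(array([232.5, 262.8]), 0.55)]
pin [(array([245.6, 266.5]), 0.72)]
pointer [(array([234.8, 294.5]), 0.9), (array([234.1, 262.4]), 0.46)]
expected flange [232.6 261.8] mark blade top (y-50) [233.9 294. ] blade base [240.5 294.3] pointer tip [236.  291.7] pointer root [232.9 285.4]
cols 280..304
228 166 166 168 164 152 140 144 142  89  81  84  85  85  84  85  86  86  87  95 123 145 151 150 158 170
229 163 162 163 151 140 141 142 141  92  83  85  86  87  88  86  85  86 104 122 148 148 143 162 180 174
230 161 156 139 135 138 138 138 138  94  84  82  83  87  85  83  91  97 152 148 151 155 153 189 206 213
231 156 141 138 138 140 137 137 136  96  82  84  83  84  86  93 122 145 151 153 163 169 199 157 176 217
232 142 139 140 138 141 143 140 137 100  86  83  85  87 107 120 147 148 148 153 169 204 213 211 186 213
233 138 138 140 138 144 144 147 151 122 107  95  89 103 162 151 149 1
[... 374 characters left out ...]
  98 114 119 139 101  65  75  93  68  77 151 208 201 186 178 177 181 187 171
238 134 141 141 130 104  95 114  96  86 103  87  66  59  66  61  76 144 196 185 177 179 181 184 198 121
239 132 136 133  91 102 132 146 113  81  77  79  75  80  72  63  70 132 180 181 178 179 175 162 108  80
240 127 125  92  97 155 149 153 150 139 116  87  75  79  83  71  71 133 180 182 179 171 131  96  79  72
241  93  92 117 143 150 149 158 135 197 188 163 131  91  71  69  71 131 173 189 169 132  90  78  71  72
242  99 117 146 146 149 160 176 162 162 188 220 213 147  73  68  67  86 123 195 101  85  73  72  72  80
243 152 151 152 145 157 186 210 211 181 185 214 182 147  69  61  67  77  75  97  75  74  72  75  88  93
```

The pin flange shows at (232.5,262.8) against an expected (232.6,261.8), and the pointer ridge ends right at the blade, around (236,293). The travel is 39.15 mm against a target of 39.4 mm, and it is steady. Handing in.

```bash
python3 -c "
from cell import arm
print(arm.sign_off())"
```

```text
the job is handed in; nothing more can be done
None
```

The pin is fully home and released, and the arm is holding the drawbar by its handle. By force and travel readings the pointer is about 0.3 mm short of the rider's blade, and the coarse side view agrees to about 1 mm. The job was handed in at about 27 s; the tin, bolt and spanner were not touched.

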